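# Snap the display lamp into its plinth

### The job

Fit the lamp head with the orange band to the pale wooden display plinth: find where the white socket stands along its track, plug the lamp in and push it straight down until it is fully home and the red hooks on both sides have clicked over its tabs, then let go. Leave the blue lamp and the goods on the table where they are.

Things in the scene. Friction and masses are not known exactly. Their poses are not given: they have to be found in the camera images.
- lamp_center (a point): lamp head with ORANGE band and lens: black block 54 (its x) x 36 (its y) x 50 mm tall; grasp the faces 36 mm apart, fingers closing along its y. Point on its vertical axis, 28 mm above the block's underside. Grey tabs, 24 mm wide, 5 mm thick, flush with the underside, stick out 17 mm at its +x and -x sides (88 mm over both). Mass 0.11 to 0.22 kg. Fits either way round
- lamp_plug (a point): tip of the orange lamp's square plug, which points straight down from the middle of the block's underside: 18 x 18 mm, sides parallel to the block's, 22 mm long, the last 3 mm tapering to 16 mm; the tip is 50 mm below lamp_center. At the start it hangs in a loose hole of a plywood stand, 100 x 66 mm, 28 mm high, on which the block rests upright
- spare_center (a point): the other lamp head, same shape, point and axes but with a BLUE band and lens, in its own equal stand; not needed, stays there
- plinth: fixed pale wooden display plinth, 240 (its x) x 110 (its y) x 30 mm high; origin at the centre of its underside. Two thin aluminium track strips run along its x. The white socket on top is fixed somewhere along that track
- track_mid (a point): middle of the track, over the plinth's centre, at the height of the socket's top face (56 mm above the plinth's underside); axes as the plinth's. The white socket, 82 (x) x 34 (y) mm, stands at y = 0, square to the plinth, but its middle lies ANYWHERE FROM -16 TO +16 mm along x from here, not measured: see it or feel for it. It does not shift when pushed
- track_home (a point): like track_mid, 28 mm higher: the height of lamp_center when the lamp is home (block resting on the socket's top face). The hole in the socket's middle is 19.6 mm square (0.8 mm play a side), 24 mm deep. With the plug's tip resting on the top face beside the hole, the lamp is 22 mm above home and its tabs and plug clear the hooks
- hook_a (a joint): outward lean, rad, of the red springy snap hook at the socket's +x end: 0 upright, about 0.08 as a tab passes, 0 again once clicked. 14 mm wide, 47 mm from the socket's middle, top about 17 mm above its top face; catch reaches in to 41.5 mm, underside 5.7 mm above that face, sloping lead-in above
- hook_b (a joint): the same for the equal hook at the socket's -x end. Pushing the lamp down past both takes roughly 8 to 15 N in all, most of it 13 to 8 mm before home; both click back in the last 2 mm
- owl_white: white ceramic owl, 58 mm across, 82 mm tall, to be left alone; origin under its centre
- owl_red: terracotta owl, 50 mm across, 70 mm tall, to be left alone; origin under its centre
- mug: blue mug, 76 mm across, 85 mm tall, to be left alone; origin under its centre
- tin: tin with a yellow band, 60 mm across, 70 mm tall, to be left alone; origin under its centre
- frame: standing wooden picture block, 30 x 110 x 90 mm, to be left alone; origin under its centre
- mould: red divided baking mould, 130 x 100 x 30 mm, to be left alone; origin under its centre
Things that resemble listed ones, but are neither listed nor needed, are in the scene too. Leave any pink, purple or turquoise look-alike of the part that bears lamp_center alone.

How it is judged:
By the outcome, as a careful person would: the job done as asked, in the order asked, and still so for the second after the job is handed in, with the robot touching nothing.
It also fails if it takes over 54 s, if anything falls off the work surface, if the arm or the gripper's body presses on something with over 40 N, if the wrist force passes 120 N, or if a joint passes its speed limit or range.

### The arm

A 6-joint arm with a two-finger parallel gripper is mounted at the origin on the work surface. World frame = base frame: x ahead of the robot, y to its left, z up, the work surface at z = 0. Lengths are in m, angles in rad, forces in N, time in s.
With the tool pointing down it reaches from about 0.325 to 0.9 m from the base axis. Payload 6.1 kg.
Tool frame: the origin (TCP) lies midway between the tips of the shut fingers; the grasp point (between the pads) lies 19 mm behind it; x points along the fingers, y is the direction in which the jaws open and shut, and the axes are right-handed (so a half turn about x gives the same grasp; the last joint's range is limited). The gripper opens to 85 mm and grips with 20 to 120 N. Pads are 22 mm wide; open, the fingers measure 114 mm over their backs; the gripper's body (76 mm by 85 mm) begins 54 mm behind the grasp point. The pads swing forward as they close: fully open they stand 13 mm farther back than shut.
Start: joints at [1.161, 0.22, 1.526, -0, 1.395, -0.126], TCP at [0.175, 0.6, 0.192] pointing down, gripper open.
Joint ranges: [-2.98, 2.98], [-0.91, 2.08], [0.09, 2.57], [-1.24, 4.39], [0.2, 2.65], [-2.68, 2.68]. Speed limits (rad/s): [2.57, 2.57, 3.01, 3.14, 3.14, 3.14].

### API

Orientations are given as [roll, pitch, yaw] about the fixed x, y, z axes, in that order (R = Rz(yaw) Ry(pitch) Rx(roll)).
In Python, from plant import movep, move_l, set_joints, gripper_to, hold, inverse_kinematics, observe, get_image, get_calibration, Unreachable, job_done gives the robot as it stands. Calls block until the motion is done:
- movep(position, orientation): joint-space move of the TCP to a pose.
- move_l(position, feed=0.15, rotation=None, max_force=None): straight line of the TCP; rotation=None keeps the orientation; feed is the mean speed in m/s. With max_force (N) it stops when the force on the tool has changed by that much, and returns True; else False.
- set_joints(angles): joint-space move.
- gripper_to(opening, f_grip=None): finger opening in m; f_grip is the grip in N (None keeps the last); returns when the fingers have stopped.
- hold(seconds).
- inverse_kinematics(position, orientation): joint angles nearest the present ones, or None.
- observe(): the state.
- get_image(name): name is "side" or "top"; returns (picture, depth): 480x640x3 uint8, red, green, blue; 480x640 float32, m along the optical axis (not along the pixel's ray), 0 where there is no reading.
- get_calibration(name): a dict with "intrinsics" (3x3 intrinsics, pixels), "world_from_camera" (4x4, takes a point from camera to world coordinates). Camera axes: x right, y down, z forward; pixel columns grow to the right and rows downward; lengths in m; the calibration is good to about 2 mm. A picture is of the moment at which its call begins. get_calibration takes no time and is no camera call.
A pose or a line that the arm cannot do raises Unreachable and nothing moves.
- job_done(): hands the job in, once; it reports no verdict.
The state is a dict: "time_s": time; "q": joint angles; "joint_velocities": joint speeds; "joint_torque": joint torques, N m; "eef_pos": TCP position; "tcp_rot": TCP orientation; "ft_force": force on the tool from outside, world axes, zero at the start; "torque": the same for the moment, N m; "opening": finger opening in m.
Only numpy, scipy, OpenCV 4.12 (cv2) and the standard library are available. Lean on these libraries where they do the work, as an engineer would, in place of code of your own. Each camera call takes 0.05 s, during which the arm holds its last target. There are 200 camera calls.

## Working session

There is one attempt and no reset: what is moved stays moved. The work goes in short steps, each a Python script; the robot and the scene stay as the last script left them, time stands still between calls to the robot, and variables do not carry over. Pictures are saved under pics/ and viewed, about 8 in all and at most 12, crops included, and the job is handed in when it is done.

```bash
mkdir -p pics; ls; python3 - <<'E'
from plant import *
import cv2,numpy as np
for n in("top","side"):
    p,d=get_image(n); cv2.imwrite(f"pics/{n}0.png",p[...,::-1]); np.savez(f"{n}0.npz",p=p,d=d)
    c=get_calibration(n); print(n,np.round(c["intrinsics"],1).tolist(),np.round(c["world_from_camera"],3).tolist())
print(observe())
E
```

```text
pics
top [[602.5, 0.0, 315.5], [0.0, 602.5, 244.5], [0.0, 0.0, 1.0]] [[-0.019, -0.999, 0.047, 0.417], [-1.0, 0.018, -0.006, 0.034], [0.005, -0.048, -0.999, 1.778], [0.0, 0.0, 0.0, 1.0]]
side [[618.3, 0.0, 320.1], [0.0, 618.3, 243.5], [0.0, 0.0, 1.0]] [[0.988, -0.077, 0.137, 0.316], [-0.156, -0.595, 0.788, -1.053], [0.021, -0.8, -0.6, 0.916], [0.0, 0.0, 0.0, 1.0]]
{'time_s': 0.1, 'q': array([ 1.16090562e+00,  2.21140152e-01,  1.52749485e+00,  2.12177886e-05,
        1.39470560e+00, -1.26099411e-01]), 'joint_velocities': array([-0.00058832, -0.00229494, -0.00213345,  0.00038133,  0.00237854,
       -0.00111838]), 'joint_torque': array([ 7.08125281e-04, -4.98249149e+01, -3.90540719e+01, -3.67366483e-04,
        5.83714165e-03, -1.34791813e-05]), 'eef_pos': array([0.17474879, 0.59943716, 0.19121408]), 'tcp_rot': array([-1.70884237,  1.56904825, -1.99263741]), 'ft_force': array([-0.25442154, -0.00662652, -0.40343647]), 'torque': array([ 0.01312955, -0.00291858,  0.0089163 ]), 'opening': 0.08535280554588445}
```

View pics/top0.png

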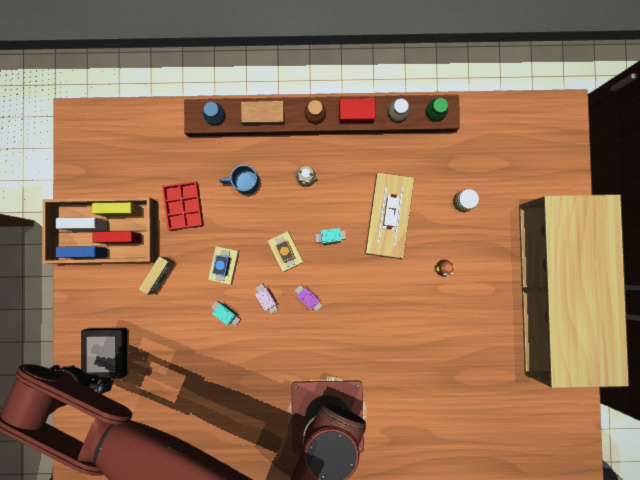

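View pics/side0.png

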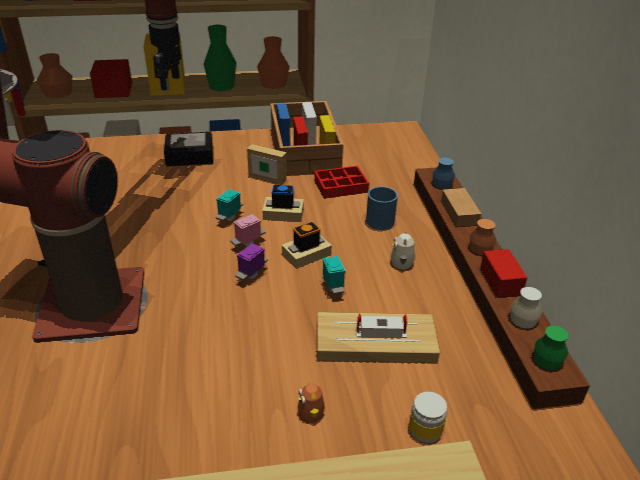

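The top view has two banded lamps in stands: orange band at (285,251) and blue at (222,265). The turquoise (330,236) and (226,314), pink (266,298) and purple (308,298) ones are look-alikes. The orange one at (285,251), also at side (306,238), fits the description. The plinth is at (390,215) with the white socket at (392,211). Next I'll make a crop to confirm this and take measurements.

```bash
cat > h.py <<'E'
import numpy as np,cv2
from plant import *
def ray(n,uv,z):
    c=get_calibration(n);K=c["intrinsics"];T=c["world_from_camera"]
    uv=np.atleast_2d(uv).astype(float)
    d=np.c_[(uv-[K[0][2],K[1][2]])/[K[0][0],K[1][1]],np.ones(len(uv))]@np.array(T)[:3,:3].T
    o=np.array(T)[:3,3]
    return (o+d*((z-o[2])/d[:,2])[:,None])[:,:2]
def rect(n,mask,z,close=0):
    m=mask.astype(np.uint8)
    if close:m=cv2.morphologyEx(m,cv2.MORPH_CLOSE,np.ones((close,close)))
    cs,_=cv2.findContours(m,cv2.RETR_EXTERNAL,cv2.CHAIN_APPROX_NONE)
    c=max(cs,key=cv2.contourArea)[:,0]
    w=ray(n,c,z).astype(np.float32)
    (x,y),(a,b),t=cv2.minAreaRect(w*1000)
    if a<b:a,b,t=b,a,t+90
    return np.round([x,y,a,b],1),round((t+90)%180-90,1),c.mean(0)
E
python3 - <<'E'
from h import *
t=np.load("top0.npz");p=t["p"]
s=np.load("side0.npz")["p"]
def crop(p,x,y,w,h,k):return cv2.resize(p[y:y+h,x:x+w],None,fx=k,fy=k,interpolation=cv2.INTER_CUBIC)
a=crop(p,260,228,50,46,8);b=crop(p,360,168,60,95,6)[:,:]
c=crop(s,270,215,70,50,5.0);e=crop(s,312,305,132,60,3)
W=np.zeros((600,800,3),np.uint8)
W[:368,:400]=a;W[:570,420:780]=b
W[370:550,:396]=e
cv2.imwrite("pics/c1.png",W[...,::-1])
W=np.zeros((600,800,3),np.uint8);W[:250,:350]=c;W[250:310,:132]=0
cv2.imwrite("pics/c2.png",W[:250,:350,::-1])
hsv=cv2.cvtColor(p,cv2.COLOR_RGB2HSV);H,S,V=[hsv[...,i].astype(int) for i in range(3)]
def win(m,x0,x1,y0,y1):
    o=np.zeros_like(m);o[y0:y1,x0:x1]=m[y0:y1,x0:x1];return o
for (x,y) in [(285,245),(275,240),(270,215),(375,190),(392,211),(420,200),(285,251),(285,262),(372,235)]:print((x,y),hsv[y,x],t["d"][y,x])
E
```

```text
(285, 245) [18 30 86] 1.7030522
(275, 240) [ 24  59 204] 1.7503457
(270, 215) [ 12 148 202] 1.7827265
(375, 190) [ 22 103 206] 1.7571287
(392, 211) [107  17 236] 1.7528921
(420, 200) [ 12 150 209] 1.7925764
(285, 251) [ 19 155 216] 1.6958685
(285, 262) [ 21  72 113] 1.7523489
(372, 235) [ 23  99 218] 1.7458129
```

View pics/c1.png

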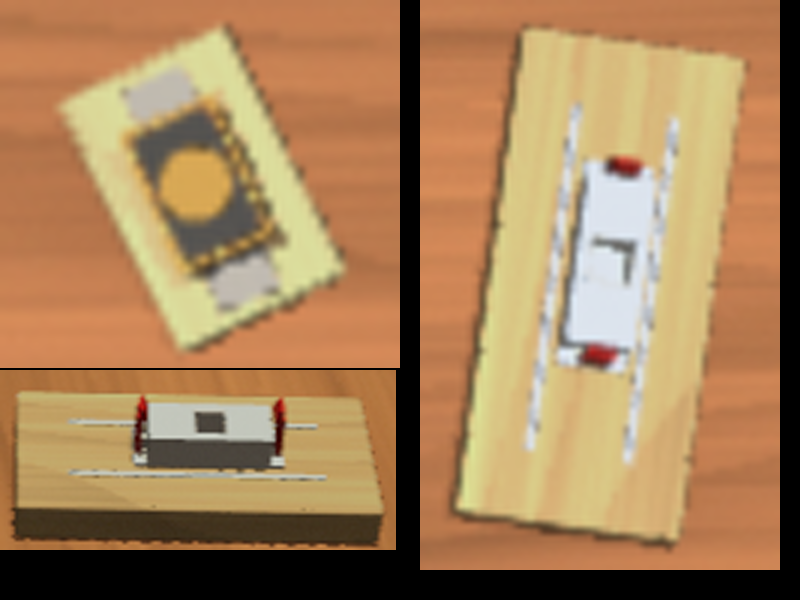

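The crop confirms it: orange lens and band in the stand at (285,251), with grey tabs along the stand's long axis. The plinth is lying with its x along the image's vertical, and the red hooks are visible at the socket's ends.

```bash
cat > m.py <<'E'
from h import *
import sys
def win(m,x0,x1,y0,y1):
    o=np.zeros_like(m);o[y0:y1,x0:x1]=m[y0:y1,x0:x1];return o
def HSV(p):
    h=cv2.cvtColor(p,cv2.COLOR_RGB2HSV);return [h[...,i].astype(int) for i in range(3)]
def up(p,x0,x1,y0,y1,k=4): return cv2.resize(p[y0:y1,x0:x1],None,fx=k,fy=k,interpolation=cv2.INTER_CUBIC)
def measure(n,m,x0,y0,k,z):
    cs,_=cv2.findContours(m.astype(np.uint8),cv2.RETR_EXTERNAL,cv2.CHAIN_APPROX_NONE)
    out=[]
    for c in sorted(cs,key=cv2.contourArea)[::-1][:4]:
        if cv2.contourArea(c)<20: continue
        M=cv2.moments(c);uv=np.array([M['m10'],M['m01']])/M['m00']
        f=lambda q:(np.atleast_2d(q)+.5)/k-.5+[x0,y0]
        w=ray(n,f(c[:,0]),z)*1000
        (x,y),(a,b),t=cv2.minAreaRect(w.astype(np.float32))
        if a<b:a,b,t=b,a,t+90
        out.append((np.round(f(uv)[0],1).tolist(),'cen',np.round(ray(n,f(uv),z)[0]*1000,1).tolist(),'rect',np.round([x,y,a,b],1).tolist(),round((t+90)%180-90,1)))
    return out
def do(tag,n,p,box,fn,z,k=4):
    H,S,V=HSV(up(p,*box,k)); 
    print(tag,n);[print('  ',*r) for r in measure(n,fn(H,S,V),box[0],box[2],k,z)]
E
python3 - <<'E'
from m import *
T=np.load("top0.npz")["p"];S_=np.load("side0.npz")["p"]
o=(260,310,228,274)
do("stand",'top',T,o,lambda H,S,V:~((H<17)&(S>110)),.028)
do("lens",'top',T,o,lambda H,S,V:(H<22)&(S>140)&(V>190)&(H>15),.080)
do("dark+orange block",'top',T,o,lambda H,S,V:((V<120)|((H>14)&(H<22)&(S>130)&(V>190))),.078)
do("lens",'side',S_,(270,340,215,265),lambda H,S,V:(H<20)&(S>180)&(V>150)&(H>8),.080)
q=(360,420,168,263)
do("plinth",'top',T,q,lambda H,S,V:~((H<17)&(S>110)),.030)
do("hooks",'top',T,q,lambda H,S,V:((H<8)|(H>170))&(S>170),.073)
do("socket",'top',T,q,lambda H,S,V:(S<50)&(V>215),.056)
q=(312,444,305,365)
do("hooks",'side',S_,q,lambda H,S,V:((H<8)|(H>170))&(S>170)&(V>60),.066)
do("hole",'side',S_,(370,396,315,334),lambda H,S,V:(V<130),.056)
E
```

```text
stand top
   [284.9, 251.2] cen [482.3, 113.4] rect [482.5, 113.4, 103.4, 68.8] 25.5
lens top
   [284.0, 250.5] cen [482.3, 113.6] rect [481.9, 113.4, 23.3, 21.2] 88.9
dark+orange block top
   [284.0, 250.5] cen [482.3, 113.7] rect [482.0, 113.5, 23.3, 21.2] 88.9
   [286.8, 255.9] cen [467.0, 105.9] rect [468.9, 106.6, 30.5, 19.3] -67.8
   [281.7, 245.1] cen [497.6, 119.7] rect [495.9, 118.9, 30.1, 17.9] -69.8
   [290.5, 259.0] cen [457.9, 95.6] rect [457.9, 96.2, 14.8, 4.1] -67.1
lens side
   [306.2, 227.2] cen [484.7, 112.7] rect [483.8, 113.9, 28.3, 24.5] -53.4
   [316.4, 225.3] cen [509.5, 117.2] rect [508.3, 118.8, 40.0, 8.2] -75.6
   [294.6, 229.3] cen [456.8, 108.0] rect [456.8, 104.7, 24.0, 6.7] -73.6
plinth top
   [389.4, 215.2] cen [581.5, -192.9] rect [581.9, -192.9, 240.5, 111.1] -9.3
hooks top
   [389.2, 226.8] cen [544.3, -185.7] rect [544.2, -185.9, 10.6, 5.3] 77.6
   [393.7, 195.0] cen [634.8, -201.0] rect [634.7, -200.9, 11.0, 5.2] 77.6
socket top
   [392.0, 210.8] cen [591.5, -197.2] rect [594.2, -199.5, 87.2, 41.0] -8.4
   [380.0, 225.9] cen [548.7, -161.8] rect [548.7, -162.1, 14.4, 4.3] -1.4
   [395.2, 237.7] cen [514.0, -204.3] rect [513.1, -204.2, 13.6, 4.3] -1.4
   [385.2, 189.7] cen [652.7, -179.0] rect [652.2, -178.9, 13.0, 4.3] -1.4
hooks side
   [358.5, 320.4] cen [545.7, -194.8] rect [544.8, -199.9, 49.4, 6.0] 76.8
   [404.7, 320.4] cen [636.3, -207.1] rect [634.5, -214.9, 50.9, 6.6] 77.0
hole side
   [382.2, 330.7] cen [588.6, -219.1] rect [589.4, -218.7, 52.0, 15.8] -7.8
   [381.6, 322.1] cen [593.1, -195.6] rect [593.5, -195.5, 19.9, 19.2] -9.5
```

Both cameras agree to about 2 mm. The lamp is at about (483.4, 113.1) with yaw 25°, and the socket middle at about (591, -194.8) with yaw -9.4°. Now I'll approach and grasp.

```bash
python3 - <<'E'
from h import *
for pos,ys in(([.4834,.1131,.19],(25,-155)),([.591,-.1948,.19],(-9.4,170.6))):
    for y in ys: print(y,inverse_kinematics(pos,[0,np.pi/2,np.radians(y)]))
y=np.radians(25)
movep([.4834,.1131,.17],[0,np.pi/2,y]);print(observe()["time_s"],observe()["q"])
print(move_l([.4834,.1131,.037],feed=.12,max_force=8))
f0=observe()["ft_force"]
gripper_to(.025,60)
o=observe();print(o["time_s"],o["eef_pos"],o["opening"],f0,o["ft_force"])
print(move_l([.4834,.1131,.15],feed=.1))
o=observe();print(o["time_s"],o["eef_pos"],o["opening"],o["ft_force"],o["torque"])
E
```

```text
25 [ 0.07084186 -0.08957212  1.85634951  0.          1.37481526 -1.93628678]
-155 [ 7.08418594e-02 -8.95721218e-02  1.85634951e+00 -4.44089210e-16
  1.37481526e+00  1.20530587e+00]
-9.4 [-0.44504528  0.21542858  1.5364594   0.          1.38970468 -1.85178066]
170.6 [-4.45045279e-01  2.15428575e-01  1.53645940e+00 -4.44089210e-16
  1.38970468e+00  1.28981200e+00]
2.175 [ 7.17873998e-02 -7.34201003e-02  1.87925350e+00  2.13003685e-04
  1.33560355e+00 -1.93584418e+00]
False
4.0333 [0.48354738 0.11328452 0.03760391] 0.02621024626379203 [ 0.08597064 -0.3613959  -0.48828659] [-2.96413675  1.64928482  4.55143697]
False
5.3167 [0.48275208 0.11307383 0.1490798 ] 0.026194791659457716 [ 0.10039036 -1.04400982 -2.31823919] [ 2.45671363e-02 -1.58324435e-05 -3.14354889e-02]
```

The opening reads 26 mm rather than 36 mm, so I'm taking a look.

```bash
cat > look.py <<'E'
from m import *
import sys
def pic(name,bx_t,bx_s):
    out=[]
    for n,b in(("top",bx_t),("side",bx_s)):
        p,d=get_image(n);np.savez(f"{name}_{n}.npz",p=p,d=d)
        c=p[b[2]:b[3],b[0]:b[1]];k=min(395/c.shape[1],590/c.shape[0])
        c=cv2.resize(c,None,fx=k,fy=k,interpolation=cv2.INTER_CUBIC)
        W=np.zeros((600,400,3),np.uint8);W[:c.shape[0],:c.shape[1]]=c;out.append(W)
    cv2.imwrite(f"pics/{name}.png",np.hstack(out)[...,::-1])
E
python3 -c "
from look import *
pic('g1',(240,330,200,300),(265,365,130,270))"
```

```text
(no output)
```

View pics/g1.png

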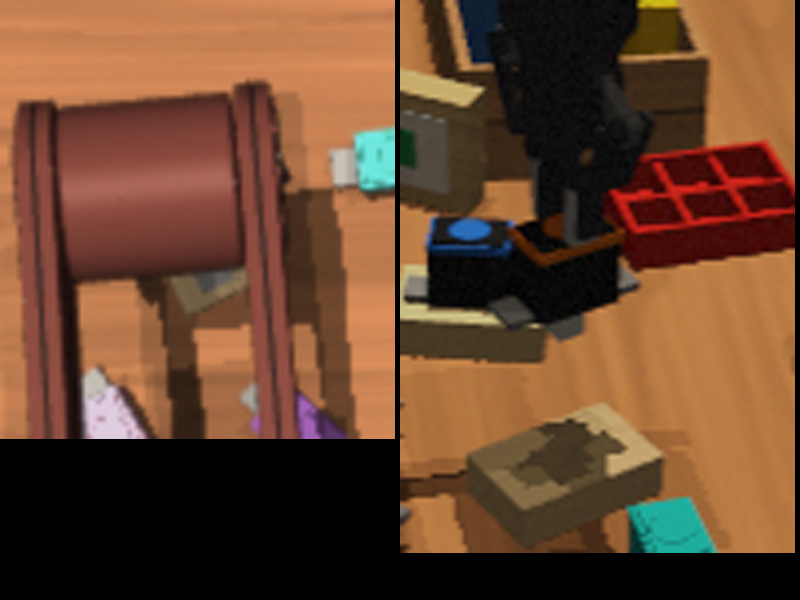

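```bash
python3 - <<'E'
from m import *
z=np.load("g1_side.npz");p=z["p"];d=z["d"]
c=p[155:225,280:340].astype(float)
c=np.clip(255*(c/255)**.5,0,255).astype(np.uint8)
c=cv2.resize(c,None,fx=8,fy=8,interpolation=cv2.INTER_CUBIC);cv2.imwrite("pics/g2.png",c[...,::-1])
cal=get_calibration("side");K=np.array(cal["intrinsics"]);T=np.array(cal["world_from_camera"])
for u,v in[(308,180),(308,185),(308,188),(308,192),(308,196),(308,200),(308,205),(300,200),(314,200)]:
    x=d[v,u]*np.array([(u-K[0,2])/K[0,0],(v-K[1,2])/K[1,1],1]);print(u,v,np.round((T[:3,:3]@x+T[:3,3])*1000))
E
```

```text
308 180 [484.  90. 222.]
308 185 [484.  88. 210.]
308 188 [485.  90. 201.]
308 192 [485.  92. 190.]
308 196 [485.  91. 180.]
308 200 [485.  93. 168.]
308 205 [486.  95. 153.]
300 200 [466.  85. 175.]
314 200 [500.  99. 163.]
```

View pics/g2.png

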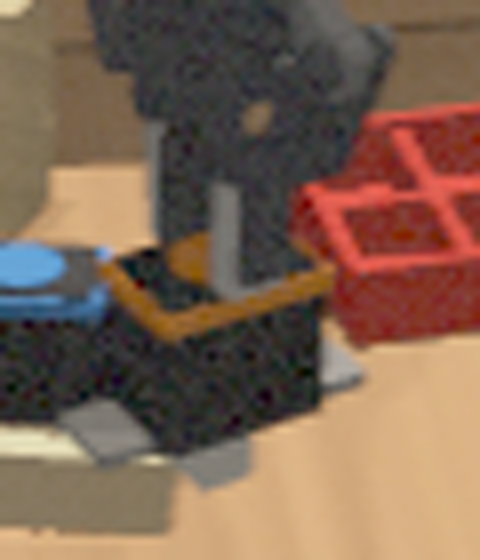

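```bash
python3 - <<'E'
from m import *
cal=get_calibration("side");K=np.array(cal["intrinsics"]);T=np.array(cal["world_from_camera"]);I=np.linalg.inv(T)
def pr(P):
    c=I[:3,:3]@np.array(P)+I[:3,3];return np.round((K@c/c[2])[:2],1)
print("start tcp",pr([.175,.6,.192]),pr([.175,.6,.205]),pr([.175,.6,.245]))
print("now: tcp",pr([.483,.113,.149]),"block top front edge mid",pr([.4904,.0968,.190]),"bottom",pr([.4904,.0968,.140]),"plug",pr([.483,.113,.118]), "tabs",pr([.483+.04,.113+.0186,.14]),pr([.483-.04,.113-.0186,.14]))
p=np.load("side0.npz")["p"][20:110,120:210].astype(float);q=np.load("g1_side.npz")["p"][155:225,280:340].astype(float)
g=lambda c,k:cv2.resize((255*(c/255)**.35).astype(np.uint8),None,fx=k,fy=k,interpolation=cv2.INTER_CUBIC)
a=g(p,4.2);b=g(q,6)
W=np.zeros((430,760,3),np.uint8);W[:a.shape[0],:a.shape[1]]=a;W[:b.shape[0],400:400+b.shape[1]]=b
cv2.imwrite("pics/g3.png",W[...,::-1])
E
```

```text
start tcp [171.8 101.8] [171.2  97.4] [169.4  83.6]
now: tcp [305.7 202.4] block top front edge mid [310.1 190.6] bottom [309.9 209.4] plug [305.6 213.7] tabs [321.7 200.1] [289.1 211.5]
```

View pics/g3.png

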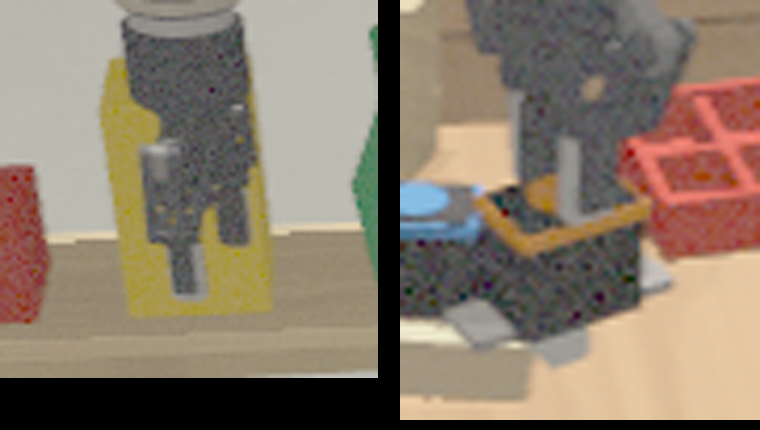

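```bash
python3 - <<'E'
from m import *
cal=get_calibration("side");K=np.array(cal["intrinsics"]);T=np.array(cal["world_from_camera"]);I=np.linalg.inv(T)
def pr(P):
    c=I[:3,:3]@np.array(P)+I[:3,3];return np.round((K@c/c[2])[:2],1)
for z in(.192,.205,.225,.245): print(z,pr([.163,.559,z]),pr([.187,.641,z]))
d=np.load("side0.npz")["d"]
def pt(d,u,v):
    x=d[v,u]*np.array([(u-K[0,2])/K[0,0],(v-K[1,2])/K[1,1],1]);return np.round((T[:3,:3]@x+T[:3,3])*1000)
for u in(164,166):
  for v in(80,84,87,89,90,91,92): print(u,v,pt(d,u,v))
for v in (70,74,76,77): print('far',176,v,pt(d,176,v))
d=np.load("g1_side.npz")["d"]
print('now')
for u in(306,309,312):
  for v in(184,187,189,190,191,192,193,195): print(u,v,pt(d,u,v))
E
```

```text
0.192 [166.8 108.2] [176.6  95.6]
0.205 [166.2 103.8] [176.1  91.3]
0.225 [165.3  96.8] [175.2  84.5]
0.245 [164.3  89.8] [174.4  77.6]
164 80 [167. 540. 280.]
164 84 [166. 545. 267.]
164 87 [164. 547. 258.]
164 89 [164. 543. 254.]
164 90 [162. 556. 246.]
164 91 [163. 548. 246.]
164 92 [  92. 1287.  -67.]
166 80 [172. 543. 278.]
166 84 [170. 550. 265.]
166 87 [169. 548. 257.]
166 89 [169. 545. 253.]
166 90 [168. 548. 249.]
166 91 [167. 555. 243.]
166 92 [  99. 1286.  -67.]
far 176 70 [194. 639. 268.]
far 176 74 [193. 639. 256.]
far 176 76 [192. 637. 251.]
far 176 77 [192. 642. 246.]
now
306 184 [485. 122. 192.]
306 187 [483. 110. 192.]
306 189 [482. 104. 190.]
306 190 [482. 101. 189.]
306 191 [481.  95. 191.]
306 192 [481.  96. 188.]
306 193 [481.  93. 187.]
306 195 [480.  90. 183.]
309 184 [487.  94. 209.]
309 187 [487.  92. 202.]
309 189 [487.  93. 196.]
309 190 [487.  92. 195.]
309 191 [487.  91. 193.]
309 192 [488.  95. 188.]
309 193 [487.  93. 186.]
309 195 [488.  96. 179.]
312 184 [493.  88. 212.]
312 187 [493.  85. 206.]
312 189 [493.  87. 200.]
312 190 [493.  89. 196.]
312 191 [494.  93. 191.]
312 192 [495.  99. 185.]
312 193 [494.  95. 185.]
312 195 [495.  96. 178.]
```

The depth images show the real fingertips about 40 mm above the reported TCP, both at the start and now. So I've only caught the lamp by its lens at the very top. I'll set it back in its stand and regrasp 40 mm lower, on the side faces.

```bash
python3 - <<'E'
from h import *
print(move_l([.4834,.1131,.055],feed=.08,max_force=6))
print(move_l([.4834,.1131,.0385],feed=.03,max_force=4));print(observe()["eef_pos"],observe()["ft_force"])
gripper_to(.085,60)
o=observe();print(o["time_s"],o["eef_pos"],o["opening"],o["ft_force"])
print(move_l([.4834,.1131,.10],feed=.12))
from look import *
pic('g4',(240,330,200,300),(265,365,170,280))
E
```

```text
False
True
[0.48262838 0.11322369 0.03766435] [0.01980545 1.03474892 4.08786578]
7.9417 [0.48158086 0.11302579 0.03682836] 0.08485583360922923 [-0.14341418  0.62114987  0.47329519]
False
```

View pics/g4.png

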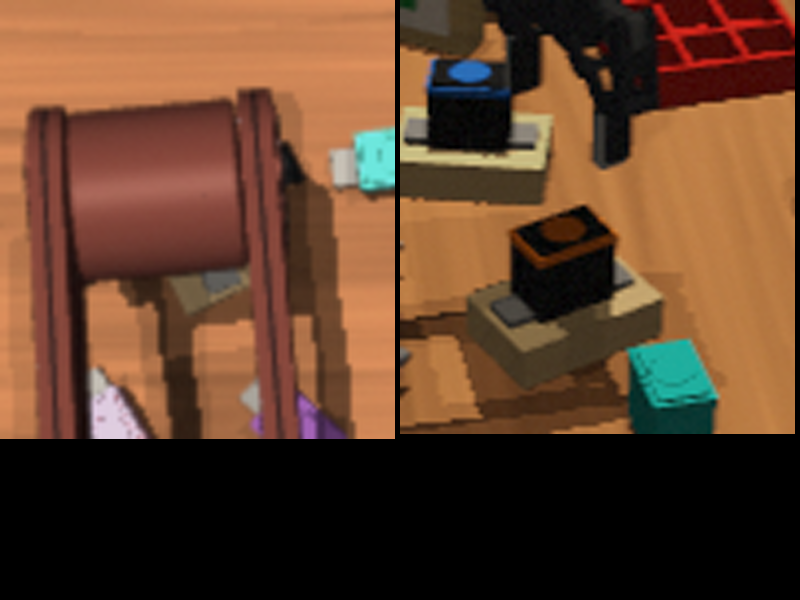

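The lamp is back upright in its stand (side crop 563,260), and the open fingertips are well above it. Now for the lower grasp.

```bash
python3 - <<'E'
from h import *
print(move_l([.4834,.1131,-.002],feed=.1,max_force=8));print(observe()["eef_pos"],observe()["ft_force"])
gripper_to(.030,60)
o=observe();print(o["time_s"],o["eef_pos"],o["opening"],o["ft_force"])
if .032<o["opening"]<.04:
    print(move_l([.4834,.1131,.12],feed=.12))
    o=observe();print(o["time_s"],o["eef_pos"],o["opening"],o["ft_force"],o["torque"])
E
```

```text
False
[ 0.48416371  0.11314449 -0.00128892] [-0.62522675 -0.56643705  0.9385784 ]
10.3917 [ 0.48389613  0.11319112 -0.00148017] 0.035243960971082074 [-0.5607967   0.57940893  2.92688108]
False
11.5583 [0.48260453 0.11303826 0.11897628] 0.035326530707439525 [ 0.25243378  1.07746736 -2.41034992] [-0.00635196  0.04957621  0.00771818]
```

Grasped at 35.3 mm on the side faces. Moving the lamp to hover above the socket.

```bash
python3 - <<'E'
from h import *
movep([.591,-.1948,.13],[0,np.pi/2,np.radians(-9.4)])
move_l([.591,-.1948,.062],feed=.12,max_force=8)
hold(.2)
o=observe();print(o["time_s"],o["eef_pos"],o["opening"],o["ft_force"],o["tcp_rot"])
p,d=get_image("side");np.savez("h1_side.npz",p=p,d=d)
c=p[270:350,335:430];c=cv2.resize(c,None,fx=8,fy=7,interpolation=cv2.INTER_CUBIC);cv2.imwrite("pics/h1.png",c[...,::-1])
E
```

```text
13.7167 [ 0.59184662 -0.19518665  0.06327479] 0.03552230144696343 [-0.04451986 -0.99047036 -2.81041575] [-0.27637322  1.5686814  -0.44037305]
```

View pics/h1.png

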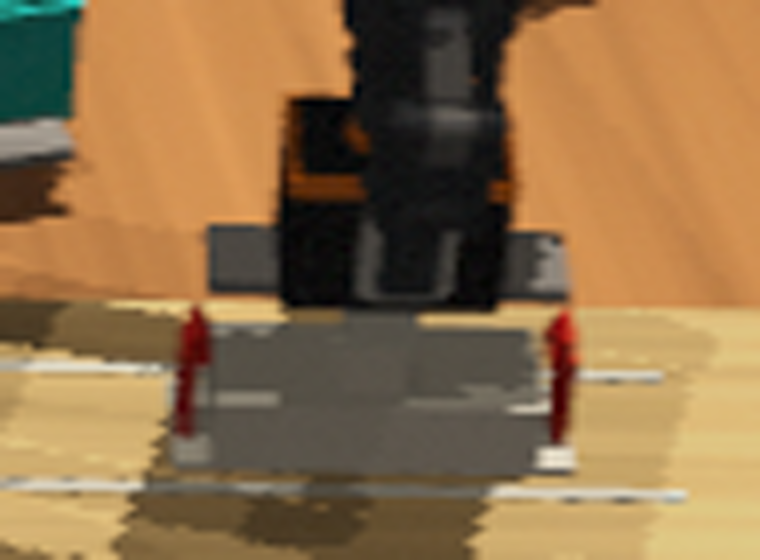

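The side view shows the lamp over the socket. Its tabs' outer corners are at crop (207,292) and (570,300), the hook tops at (197,308) and (563,312), and the plug is at (380,318). Next I'll compute the offset along x.

```bash
python3 - <<'E'
from h import *
f=lambda c:[335+(c[0]+.5)/8-.5,270+(c[1]+.5)/7-.5]
a=np.radians(-9.4);R=np.array([[np.cos(a),np.sin(a)],[-np.sin(a),np.cos(a)]])
t=observe()["eef_pos"][:2]
for nm,pts,z in(("tab bottom corners",[(207,292),(570,300)],.0928),("tab top-back corners",[(207,226),(565,234)],.0978),("block bottom front",[(284,303),(497,309)],.0928),("hook tops",[(197,308),(563,312)],.073),("socket front top edge",[(205,405),(548,405)],.056),("plug bottom",[(345,400),(418,400)],.0708),("flange",[(170,465),(575,470)],.030)):
    w=(ray("side",[f(p) for p in pts],z)-t)@R.T*1000
    print(nm,np.round(w,1).tolist(),'mid x',round(w[:,0].mean(),1))
E
```

```text
tab bottom corners [[-43.3, -9.5], [44.8, -10.2]] mid x 0.8
tab top-back corners [[-42.6, 12.1], [45.3, 11.4]] mid x 1.4
block bottom front [[-24.8, -13.4], [26.7, -14.3]] mid x 1.0
hook tops [[-43.9, 5.0], [46.8, 6.0]] mid x 1.5
socket front top edge [[-41.9, -16.4], [42.8, -14.0]] mid x 0.5
plug bottom [[-9.3, -28.5], [8.4, -28.0]] mid x -0.5
flange [[-49.0, -14.4], [52.3, -13.6]] mid x 1.7
```

Lamp and socket agree to within about 1 mm along x, so I'll descend with a light force limit.

```bash
python3 - <<'E'
from h import *
print(observe()["eef_pos"],observe()["ft_force"])
r=move_l([.591,-.1948,.040],feed=.03,max_force=5)
o=observe();print(r,o["time_s"],o["eef_pos"],o["opening"],o["ft_force"],o["torque"])
E
```

```text
[ 0.5916994  -0.19513341  0.06309245] [ 0.86904587  0.2818346  -0.30541089]
True 14.5333 [ 0.59208611 -0.19507612  0.03995086] 0.0359701302720139 [ 0.87144007 -0.14462489  1.01008705] [-0.08414461 -0.20354347  0.01561633]
```

The plug is in the hole: the TCP is 8.5 mm below the height where it would rest on the rim. Pushing home.

```bash
python3 - <<'E'
from h import *
for z in(.036,.032,.028,.025,.022):
    r=move_l([.591,-.1948,z],feed=.02,max_force=28)
    o=observe();print(z,r,round(o["time_s"],2),np.round(o["eef_pos"],4),round(o["opening"],4),np.round(o["ft_force"],1))
    if r:break
E
```

```text
0.036 False 14.87 [ 0.5921 -0.1953  0.0368] 0.0356 [ 2.5 -0.7  5.5]
0.032 False 15.22 [ 0.5921 -0.1954  0.0331] 0.0356 [ 2.6 -0.3  5.6]
0.028 False 15.57 [ 0.5917 -0.1951  0.028 ] 0.0354 [ 4.6 -2.3  1.5]
0.025 False 15.87 [ 0.5921 -0.1952  0.0266] 0.0353 [ 3.4 -0.1 10.2]
0.022 True 16.07 [ 0.5922 -0.1952  0.0266] 0.0351 [-0.9  0.5  5.6]
```

It bottomed at TCP 0.0266, against a predicted home of 0.0265. Releasing, backing off and checking.

```bash
python3 - <<'E'
from look import *
move_l([.591,-.1948,.0255],feed=.02)
gripper_to(.07)
move_l([.591,-.1948,.16],feed=.12)
movep([.45,0.25,.2],[0,np.pi/2,0.3])
o=observe();print(o["time_s"],o["ft_force"])
pic('e1',(350,430,160,270),(310,445,280,365))
E
```

```text
19.8167 [ 0.14956512 -0.91341768 -0.77509741]
```

View pics/e1.png

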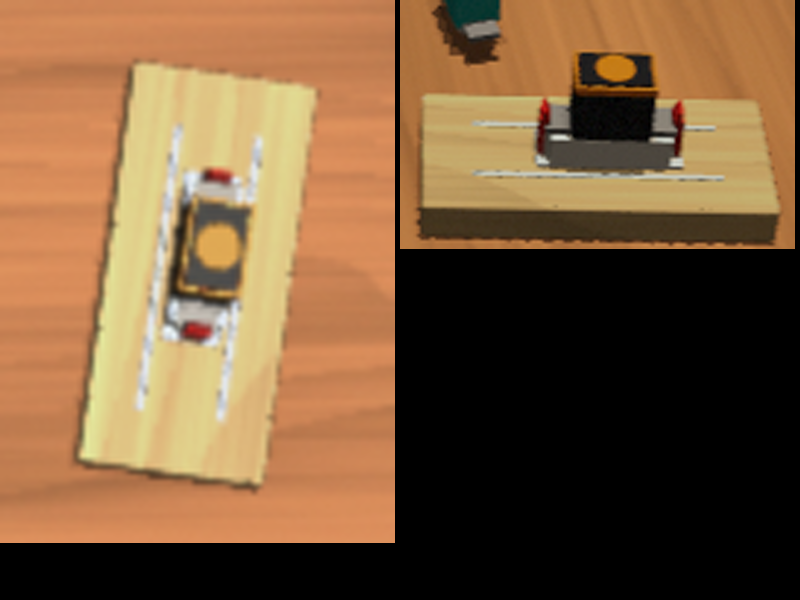

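The lamp sits level on the socket with red hooks at both ends: top crop (217,175) and (197,330), side crop (544,125) and (678,125). A numeric check of hook spacing and top height before handing in.

```bash
python3 - <<'E'
from m import *
for n,q,z,fa in(("top",(360,420,168,263),.073,"top0.npz"),("side",(312,444,305,365),.066,"side0.npz")):
    for f in(fa,f"e1_{n}.npz"):
        do(f,n,np.load(f)["p"],q,lambda H,S,V:((H<8)|(H>170))&(S>170)&(V>60),z)
d=np.load("e1_top.npz")["d"];c=get_calibration("top");K=np.array(c["intrinsics"]);T=np.array(c["world_from_camera"])
def med(x0,x1,y0,y1):
    out=[]
    for v in range(y0,y1):
        for u in range(x0,x1):
            out.append((T[:3,:3]@(d[v,u]*np.array([(u-K[0,2])/K[0,0],(v-K[1,2])/K[1,1],1]))+T[:3,3])[2])
    return np.median(out)*1000
print("block top z",med(391,396,206,213),"plinth top z",med(373,377,215,240))
job_done();print(observe()["time_s"])
E
```

```text
top0.npz top
   [389.2, 226.8] cen [544.3, -185.7] rect [544.2, -185.9, 10.6, 5.3] 77.6
   [393.7, 195.0] cen [634.8, -201.0] rect [634.7, -200.9, 11.0, 5.2] 77.6
e1_top.npz top
   [389.2, 226.6] cen [544.8, -185.8] rect [544.5, -186.2, 12.6, 6.3] 72.2
   [393.7, 194.9] cen [635.0, -200.8] rect [635.1, -201.0, 11.0, 4.5] 77.6
side0.npz side
   [358.5, 320.4] cen [545.7, -194.8] rect [544.8, -199.9, 49.4, 6.0] 76.8
   [404.7, 320.4] cen [636.3, -207.1] rect [634.5, -214.9, 50.9, 6.6] 77.0
e1_side.npz side
   [358.5, 321.2] cen [545.4, -196.8] rect [545.1, -199.9, 49.4, 6.5] 76.8
   [404.6, 320.6] cen [636.1, -207.6] rect [634.5, -214.8, 50.9, 6.7] 77.1
block top z 106.36577945571402 plinth top z 31.03944988997709
the job is handed in; nothing more can be done
the job is handed in; nothing more can be done
```

The orange lamp is plugged into the white socket, pushed fully home with both red hooks closed over its tabs, and released. I handed the job in just after 19.8 s of robot time; no verdict was reported.

**First grasp failed:** the depth images showed the real fingertips about 40 mm above the reported TCP, so I had only caught the lamp by its lens. I lowered it back into its stand and gripped its side faces 40 mm lower (opening 35.3 mm).

**Fitting:** I found the socket about 8 to 9 mm along +x from the track's middle. I checked the alignment from the side camera, lowered the lamp under a force limit and pushed it down. Between steps the wrist read about 5 to 10 N.

**Last checks:**
- **Seating:** the push stopped at TCP height 26.6 mm, where I expected home at 26.5 mm. After release the block's top measured about 106 mm, which is the home height.
- **Hooks:** they are within about 0.5 mm of their upright position in the top view, so both have clicked back.
- **Force readings:** the light 5 N limit tripped once, just as the descent reached its target with the plug already in the hole. The final push stopped on the 28 N limit once the lamp had bottomed.
- **Other goods:** I did not re-measure the blue lamp or the goods on the table. The arm was not sent near them, and no unexpected contact showed.

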